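# Stack the wide tier on the bench frame

### The arm

A 6-joint arm with a two-finger parallel gripper is mounted at the origin on a cart in front of the work surface, level with it; the furniture and walls round the work are solid. World frame = base frame: x ahead of the robot, y to its left, z up, the work surface at z = 0. Lengths are in m, angles in rad, forces in N, time in s.
With the tool pointing down it reaches from about 0.25 to 0.725 m from the base axis. Payload 4 kg.
Tool frame: the origin (TCP) lies midway between the tips of the shut fingers; the grasp point (between the pads) lies 19 mm behind it (bot.grip_point_offset is the distance from the TCP to the grasp point, in m); z points along the fingers, y is the line along which they close (so a half turn about z gives the same grasp; the last joint's range is limited). The gripper opens to 85 mm and grips with 20 to 120 N. Pads are 22 mm wide; open, the fingers measure 114 mm over their backs; the gripper's body (76 mm by 85 mm) begins 54 mm behind the grasp point. The pads swing forward as they close: fully open they stand 13 mm farther back than shut.
Start: joints at [0, 0.241, 0.005, 1.335, 0, 1.571], TCP at [0.5, -0, 0.231] pointing down, gripper open.
Joint ranges: [-2.72, 2.72], [-1.05, 1.87], [-1.09, 1.28], [-1.99, 2.15], [-1.42, 1.44], [-3.14, 3.14]. Speed limits (rad/s): [2.79, 2.79, 3.14, 3.14, 3.14, 3.14].

### API

Orientations are given as a unit quaternion [x, y, z, w].
In Python, from workcell import bot gives the robot as it stands.
- The arm moves only by the tool step_arm, never from a script. Its argument "targets" is text: rows parted by semicolons, each of 7 numbers parted by spaces: the opening, from -1 (shut) to 1 (fully open), so that 0 is half open, then the shift along the world's x, y, z normalised to -1 to 1, where 1 is 0.5 m, then the turn, a rotation vector about the world's x, y, z normalised to -1 to 1, where 1 is pi/4 rad. In form: gripper x y z wx wy wz; .... A call has 1 to 10 rows; each row is the pose to reach, as a shift and turn from the pose commanded when the call began; what a row does not reach only later rows make up. A row lasts 1/12 s, in which the tool goes at most 41.7 mm and 7.16 degrees, less where a joint would pass 70% of its speed; a pose out of reach is approached as far as the arm can. A call with a number of a shift or a turn outside -1 to 1 is refused whole. A call with a gripper value outside its range is refused whole. The fingers move at their own pace and stop on an object; the grip force is fixed at half the most. Time passes only in rows, so rows that repeat a pose let the fingers close. It gives the time, the measured TCP pose, the force, the opening and the grip force at its end, in the units of the state.
- bot.get_obs(): the state, without advancing time (a new reading comes with each control period).
- bot.camera(name): name is "scene" or "side" or "wrist"; returns the picture (480x640x3 uint8, red, green, blue); there is no depth.
- bot.camera_info(name): a dict with "vertical_fov" (degrees; the focal length in pixels is half the picture's height over the tangent of half this angle, whatever the lens; pixels are square), "cx", "cy" (the principal point, pixels), "pose" (4x4, takes a point from camera to world coordinates). Camera axes: x right, y up, looking along -z (the intrinsics and any distortion apply to the point x, -y, -z); pixel columns grow to the right and rows downward; lengths in m; the calibration is good to about 2 mm. A picture is of the moment at which its call begins: read the wrist's pose just before it. camera_info takes no time and is no camera call; for the wrist camera it gives the pose at the moment of the call.
- bot.job_done(): hands the job in; it is judged then, once.
The state is a dict: "clock": time; "joint_pos": joint angles; "joint_vel": joint speeds; "tau": joint torques, N m; "eef_pos": TCP position; "tool_rot": TCP orientation; "ft_force": force on the tool from outside, world axes, zero at the start; "ft_torque": the same for the moment, N m; "grip_width": finger opening in m; "grasp_force": force on a finger pad.
Only numpy, scipy, OpenCV 4.12 (cv2) and the standard library are available. Lean on these libraries where they do the work, as an engineer would, in place of code of your own. Each camera call takes 0.05 s, during which the arm holds its last target. There are 200 camera calls.

### The job

Pick up the stacking tier whose corner posts match the frame bolted to the bench (the wider of the two tiers), bring it over that frame and lower it until all four posts are fully home in the four corner cups; do not drop it in. Then let go, and leave the narrower tier where it stands.

Things in the scene. Friction and masses are not known exactly. Their poses are not given: they have to be found in the camera images.
- wide_tier_grip (a point): Middle of the wooden handle bar of the loose WIDE tier, over its centre, 112 mm above its post feet. Dark slatted tier, 112x152x120 mm, about 0.35 kg, standing upright on four 12 mm square posts, 100 mm apart along its x, 140 along its y (centres). Bar 16 mm wide (x), 16 tall, along y, 96 free between its uprights, 50 free below: pinch from above across x. z up; a half turn makes no difference.
- narrow_tier_grip (a point): Middle of the wooden handle bar of the NARROW tier, to be left alone: loose, same make, height and axes as the wide one, but its posts are only 84 mm apart along its y (overall 112x96x120 mm), so it does not fit the cups.
- base_seat (a point): Centre of the base frame at the height of its cup floors, 30 mm above the bench. z up, x and y along its sides. Fully home, the post feet stand on the cup floors and the wide tier's handle point is 112 mm above this point, its y axis along this y axis (either way round).
- base_frame: The low dark steel frame bolted to the bench (origin: centre of its underside), a loose flat whetstone on its slats, clear of the tier. Four corner cups, centres 100 mm apart along x, 140 along y. Each is square, 24 mm clear inside; from 14 mm above its floor it flares to 36 mm clear at the mouth, 28 mm above its floor, and so guides in a post up to about 10 mm off-centre.

How it is judged:
On the way:
1. the wide tier is held lifted over the base frame, its posts clear above the cups (horizontal distance between wide_tier_grip and base_seat below 0.06 m and z of wide_tier_grip in the frame of base_seat above 0.145 m), for 0.1 s.
At the end, for the whole second after the job is handed in: The wide tier stands on the base frame with all four post feet on the cup floors: handle point 112 mm above the base point within 6 mm, centred within 15 mm, upright within 5 degrees and aligned with the base frame within 10 degrees (either way round), released (horizontal distance between wide_tier_grip and base_seat below 0.015 m and z of wide_tier_grip in the frame of base_seat between 0.106 and 0.118 m and angle between wide_tier_grip's own z axis and vertical below 0.09 rad and angle between the y axis of wide_tier_grip and the y axis of base_seat, either way round below 0.17 rad); the robot touches nothing.
It fails at once if the narrow tier is moved by more than 30 mm (distance of narrow_tier_grip from where it was at the start of the episode above 0.03 m).
It fails at once if the wide tier is dropped: let go while its post feet are still more than 20 mm above the cup mouths (horizontal distance between wide_tier_grip and base_seat below 0.1 m and z of wide_tier_grip in the frame of base_seat above 0.16 m and contact force between wide_tier and the fingers below 0.05 N).
It also fails if it takes over 48 s, if anything falls off the work surface, if the arm or the gripper's body presses on something with over 40 N, if the wrist force passes 120 N, or if a joint passes its speed limit or range.

## Working session

There is one attempt and no reset: what is moved stays moved. The work goes in short steps, Python scripts to look and compute and a tool call to move; the robot and the scene stay as the last step left them, time stands still between calls to the robot, and variables do not carry over. Pictures are saved under pics/ and viewed, at most 10 in all, crops included, and the job is handed in when it is done.

Besides the shell and the picture viewer there is one more tool, called after "Call:" by a JSON object that holds its "name" and its "arguments". step_arm: Moves the arm, as the interface text tells. Scaled input: -1 to 1 covers 0.5 m each way for a shift and pi/4 rad each way for a turn. Its arguments: {"type":"object","properties":{"targets":{"type":"string"}},"required":["targets"]}

```bash
mkdir -p pics; cat > h.py <<'E'
import numpy as np, cv2
from workcell import bot
def snap(n,f):
    im=bot.camera(n); cv2.imwrite('pics/'+f,im[:,:,::-1]); return im
def ray(n,u,v):
    i=bot.camera_info(n); f=240/np.tan(np.radians(i['vertical_fov'])/2); P=np.array(i['pose'])
    d=P[:3,:3]@np.array([(u-i['cx'])/f,-(v-i['cy'])/f,-1]); return P[:3,3],d
def onz(n,u,v,z):
    o,d=ray(n,u,v); return (o+d*(z-o[2])/d[2])
def tri(n1,p1,n2,p2):
    o1,d1=ray(n1,*p1);o2,d2=ray(n2,*p2)
    s=np.linalg.lstsq(np.c_[d1,-d2],o2-o1,rcond=None)[0]
    a=o1+d1*s[0];b=o2+d2*s[1];return (a+b)/2,np.linalg.norm(a-b)
E
python3 - <<'E'
from h import *
for n in ['scene','side','wrist']:
    snap(n,n+'0.png'); i=bot.camera_info(n); print(n,{k:(np.round(v,3).tolist()) if not isinstance(v,str) else v for k,v in i.items()})
E
```

```text
scene {'vertical_fov': 42.071, 'cx': 330.966, 'cy': 249.674, 'pose': [[0.674, 0.521, -0.523, -0.238], [-0.738, 0.482, -0.471, -0.671], [0.007, 0.704, 0.71, 1.054], [0.0, 0.0, 0.0, 1.0]]}
side {'vertical_fov': 55.191, 'cx': 323.679, 'cy': 229.403, 'pose': [[0.999, -0.026, 0.047, 0.519], [0.053, 0.589, -0.806, -0.885], [-0.006, 0.808, 0.59, 0.71], [0.0, 0.0, 0.0, 1.0]]}
wrist {'vertical_fov': 63.186, 'cx': 318.028, 'cy': 239.503, 'pose': [[1.0, -0.001, 0.002, 0.498], [0.0, 0.957, 0.29, 0.074], [-0.002, -0.29, 0.957, 0.373], [0.0, 0.0, 0.0, 1.0]]}
```

View pics/scene0.png

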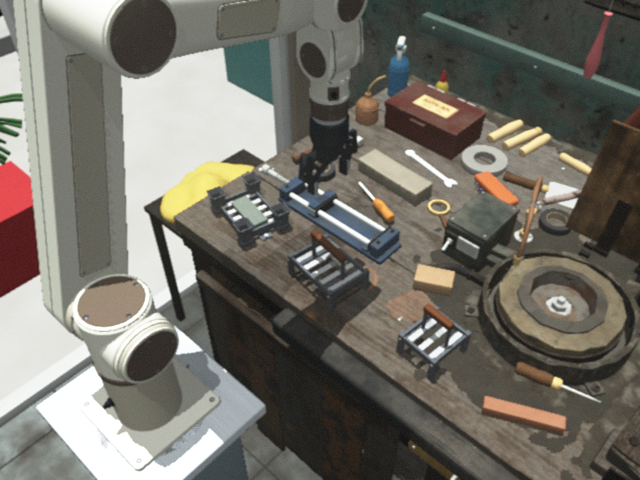

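View pics/side0.png

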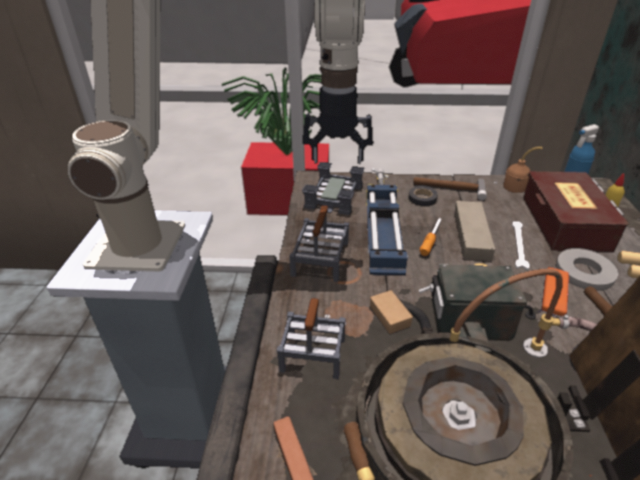

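View pics/wrist0.png

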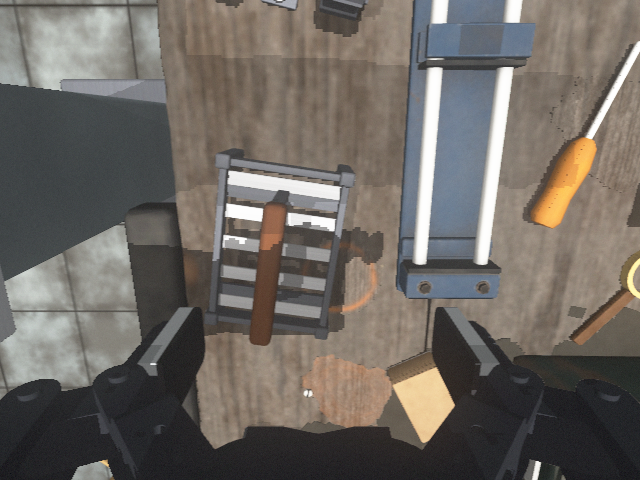

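The wrist view shows a tier with bar top from (275,203) to (260,343) and frame corners (230,158), (346,174), (208,322), (328,330). Its base frame is out of view, up-left in the side view at (335,188) and at (250,212) in the scene view. I check sizes.

```bash
python3 - <<'E'
from h import *
r=lambda *a:np.round(a,3)
a=onz('wrist',275,203,.12);b=onz('wrist',260,343,.12);print('bar',a,b,np.linalg.norm(a-b),(a+b)/2, np.degrees(np.arctan2(*(a-b)[:2])))
for z in(.05,.06,.07):
  c=[onz('wrist',*p,z)[:2] for p in((230,158),(346,174),(208,322),(328,330))]
  print(z,np.mean(c,0),[np.linalg.norm(c[i]-c[j]).round(3) for i,j in((0,1),(2,3),(0,2),(1,3))])
print('base tri',tri('scene',(249,210),'side',(335,190)))
print('base cups scene',[onz('scene',*p,.058).round(3) for p in((217,187),(252,181),(246,232),(282,212))])
print('narrow',tri('scene',(437,318),'side',(312,313)), 'wide',tri('scene',(327,250),'side',(321,221)))
o=bot.get_obs();print({k:np.round(o[k],3) for k in('clock','eef_pos','tool_rot','joint_pos')})
E
```

```text
bar [0.46948064 0.0222734  0.12      ] [ 0.45507878 -0.08271173  0.12      ] 0.10596834797530384 [ 0.46227971 -0.03021916  0.12      ] 7.8110797336827575
0.05 [ 0.46245626 -0.03462035] [np.float64(0.096), np.float64(0.111), np.float64(0.152), np.float64(0.145)]
0.06 [ 0.46356511 -0.0312658 ] [np.float64(0.093), np.float64(0.108), np.float64(0.147), np.float64(0.141)]
0.07 [ 0.46467395 -0.02791124] [np.float64(0.09), np.float64(0.105), np.float64(0.143), np.float64(0.136)]
base tri (array([0.48781317, 0.25810895, 0.01831831]), np.float64(0.004330643183009563))
base cups scene [array([0.466, 0.347, 0.058]), array([0.541, 0.301, 0.058]), array([0.406, 0.173, 0.058]), array([0.511, 0.162, 0.058])]
narrow (array([ 0.46343363, -0.31654008,  0.10736791]), np.float64(0.003172718818230371)) wide (array([ 0.46140488, -0.02942782,  0.10269922]), np.float64(0.008620750549515676))
{'clock': np.float64(0.15), 'eef_pos': array([ 0.5  , -0.   ,  0.231]), 'tool_rot': array([ 0.707,  0.707, -0.001, -0.001]), 'joint_pos': array([-0.   ,  0.241,  0.004,  1.335,  0.   ,  1.571])}
```

Sizes match the wide tier (bar centre ≈ (0.463, -0.031), yawed about -7.8°). Now I move over the base for a close look.

Call:
{"name": "step_arm", "arguments": {"targets": "1 -0.03 0.56 0.06 0 0 0;1 -0.03 0.56 0.06 0 0 0;1 -0.03 0.56 0.06 0 0 0;1 -0.03 0.56 0.06 0 0 0;1 -0.03 0.56 0.06 0 0 0;1 -0.03 0.56 0.06 0 0 0;1 -0.03 0.56 0.06 0 0 0;1 -0.03 0.56 0.06 0 0 0;1 -0.03 0.56 0.06 0 0 0;1 -0.03 0.56 0.06 0 0 0"}}

```text
clock: 0.98
eef_pos: [0.4846, 0.2797, 0.2607]
tool_rot: [0.707, 0.707, -0.001, 0.0]
ft_force: [0.2, -0.3, 0.5]
grip_width: 0.0852
grasp_force: 0.0
```

```bash
python3 - <<'E'
from h import *
print(np.round(bot.camera_info('wrist')['pose'],4).tolist());snap('wrist','w1.png')
o=bot.get_obs();print(o['joint_vel'].round(3),o['eef_pos'])
E
```

```text
[[1.0, -0.0011, 0.001, 0.4833], [0.0008, 0.9567, 0.291, 0.3537], [-0.0013, -0.291, 0.9567, 0.4034], [0.0, 0.0, 0.0, 1.0]]
[-0.018 -0.01  -0.003 -0.003  0.003  0.002] [0.4847748  0.27905206 0.26080177]
```

View pics/w1.png

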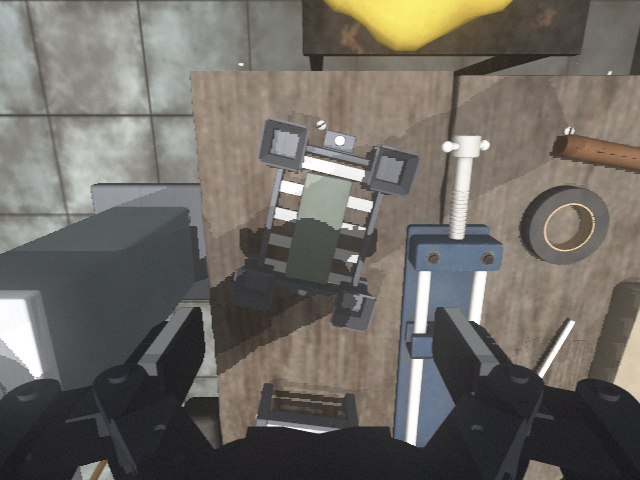

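The base cups' mouths are at about (283,144), (394,170), (355,310) and (255,286). Refine with a zoomed crop.

```bash
python3 - <<'E'
from h import *
im=cv2.imread('pics/w1.png')[105:345,225:430]
g=cv2.resize(im,None,fx=2.4,fy=2.4,interpolation=cv2.INTER_CUBIC)
g=(255*(g/255.)**.5).astype('uint8'); cv2.imwrite('pics/c1.png',g)
c=np.array([onz('wrist',*p,.058)[:2] for p in((283,144),(394,170),(355,310),(255,286))])
print(c.round(4),c.mean(0),[np.linalg.norm(c[i]-c[(i+1)%4]).round(4) for i in range(4)])
y=(c[0]+c[1]-c[2]-c[3]);print(np.degrees(np.arctan2(-y[0],y[1])))
E
```

```text
[[0.453  0.334 ]
 [0.5498 0.3118]
 [0.5193 0.1759]
 [0.4225 0.2014]] [0.48615326 0.25578032] [np.float64(0.0994), np.float64(0.1393), np.float64(0.1), np.float64(0.1361)]
-12.79233371299145
```

View pics/c1.png

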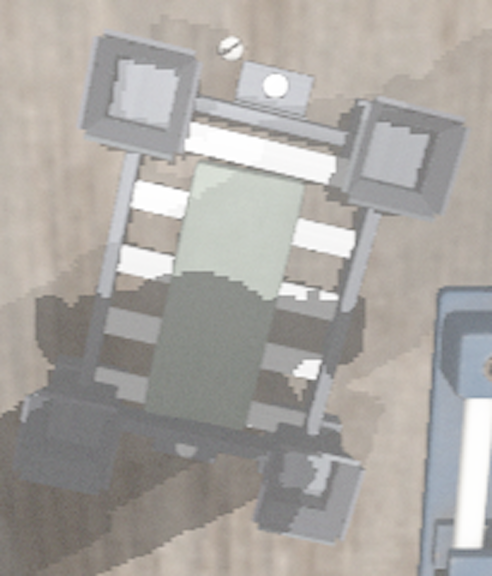

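Base: centre (0.486, 0.255), yaw -12.8°, and the cup spacing of 100×138 mm checks out. Now to hover over the tier.

Call:
{"name": "step_arm", "arguments": {"targets": "1 -0.044 -0.622 -0.122 0 0 -0.178;1 -0.044 -0.622 -0.122 0 0 -0.178;1 -0.044 -0.622 -0.122 0 0 -0.178;1 -0.044 -0.622 -0.122 0 0 -0.178;1 -0.044 -0.622 -0.122 0 0 -0.178;1 -0.044 -0.622 -0.122 0 0 -0.178;1 -0.044 -0.622 -0.122 0 0 -0.178;1 -0.044 -0.622 -0.122 0 0 -0.178;1 -0.044 -0.622 -0.122 0 0 -0.178;1 -0.044 -0.622 -0.122 0 0 -0.178"}}

```text
clock: 1.87
eef_pos: [0.4619, -0.0335, 0.2002]
tool_rot: [0.757, 0.654, -0.0, -0.0]
ft_force: [-0.0, -0.6, -0.4]
grip_width: 0.0851
grasp_force: 0.0
```

```bash
python3 - <<'E'
from h import *
snap('wrist','w2.png')
E
```

```text
(no output)
```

View pics/w2.png

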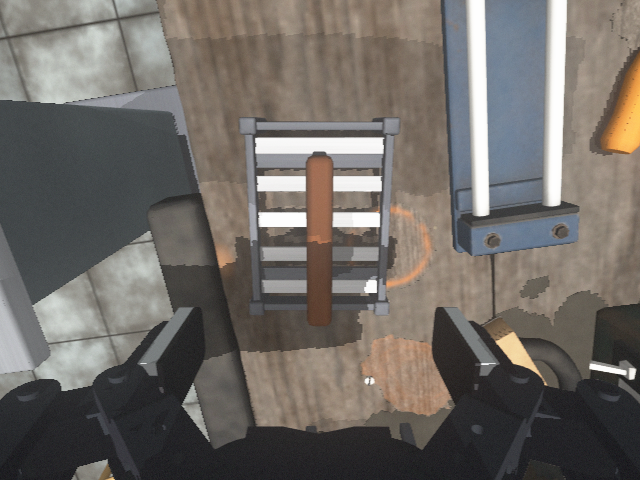

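The bar is upright in the picture, from (320,157) to (319,325), centred between the fingers, and the yaw is right. Check its centre.

```bash
python3 - <<'E'
from h import *
a=onz('wrist',320,157,.12);b=onz('wrist',319,325,.12);print(a,b,(a+b)/2,np.linalg.norm(a-b), bot.get_obs()['eef_pos'])
E
```

```text
[0.4699103  0.02174036 0.12      ] [ 0.45436415 -0.08271475  0.12      ] [ 0.46213722 -0.03048719  0.12      ] 0.10560564512979406 [ 0.46244979 -0.03224302  0.20042066]
```

Call:
{"name": "step_arm", "arguments": {"targets": "1 0 0 -0.07 0 0 0;1 0 0 -0.14 0 0 0;1 0 0 -0.19 0 0 0;1 0 0 -0.214 0 0 0;1 0 0 -0.214 0 0 0;0 0 0 -0.214 0 0 0;-1 0 0 -0.214 0 0 0;-1 0 0 -0.214 0 0 0;-1 0 0 -0.214 0 0 0;-1 0 0 -0.214 0 0 0"}}

```text
clock: 2.75
eef_pos: [0.4638, -0.0309, 0.0944]
tool_rot: [0.755, 0.656, 0.001, 0.001]
ft_force: [0.1, 0.5, 0.6]
grip_width: 0.0255
grasp_force: 0.0
```

Call:
{"name": "step_arm", "arguments": {"targets": "-1 0 0 0 0 0 0;-1 0 0 0 0 0 0;-1 0 0 0 0 0 0;-1 0 0 0.03 0 0 0;-1 0 0 0.06 0 0 0;-1 0 0 0.06 0 0 0"}}

```text
clock: 3.25
eef_pos: [0.4644, -0.0312, 0.125]
tool_rot: [0.755, 0.656, 0.001, 0.001]
ft_force: [0.8, -0.4, -3.4]
grip_width: 0.0148
grasp_force: 60.1
```

Call:
{"name": "step_arm", "arguments": {"targets": "-1 0 0 0.07 0 0 0;-1 0 0 0.134 0 0 0;-1 0.005 0.06 0.134 0 0 -0.02;-1 0.01 0.13 0.134 0 0 -0.04;-1 0.016 0.2 0.134 0 0 -0.06;-1 0.022 0.27 0.134 0 0 -0.08;-1 0.028 0.34 0.134 0 0 -0.1;-1 0.034 0.41 0.134 0 0 -0.109;-1 0.04 0.48 0.134 0 0 -0.109;-1 0.046 0.54 0.134 0 0 -0.109"}}

```text
clock: 4.08
eef_pos: [0.4854, 0.2411, 0.1886]
tool_rot: [0.782, 0.624, -0.001, -0.0]
ft_force: [-0.1, -0.2, -3.0]
grip_width: 0.0149
grasp_force: 60.2
```

Call:
{"name": "step_arm", "arguments": {"targets": "-1 0 0.02 0 0 0 0;-1 0 0.033 0 0 0 0;-1 0 0.033 0 0 0 0;-1 0 0.033 0 0 0 0;-1 0 0.033 0 0 0 0;-1 0 0.033 0 0 0 0"}}

```text
clock: 4.58
eef_pos: [0.486, 0.2541, 0.1903]
tool_rot: [0.783, 0.622, -0.0, 0.0]
ft_force: [0.3, -0.1, -2.0]
grip_width: 0.0152
grasp_force: 60.2
```

```bash
python3 - <<'E'
from h import *
snap('wrist','w3.png')
o=bot.get_obs();print(o['eef_pos'],o['grip_width'],o['ft_force'],o['ft_torque'])
E
```

```text
[0.48615213 0.25420875 0.19040523] 0.014721660345832131 [ 0.09336446  0.37248351 -3.332751  ] [0.02770147 0.00602656 0.03812814]
```

View pics/w3.png

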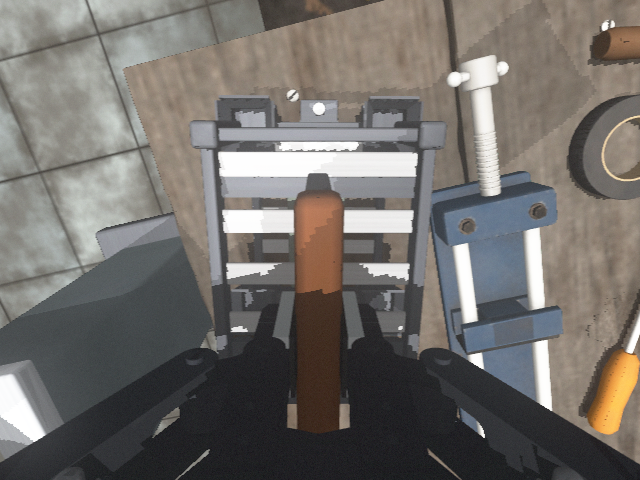

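The tier hangs level and lines up with the cups behind it: cup pair centre u≈318, tier post pair centre u≈318, with edges parallel. Lowering.

Call:
{"name": "step_arm", "arguments": {"targets": "-1 0 0.001 -0.03 0 0 0;-1 0 0.001 -0.05 0 0 0;-1 0 0.001 -0.07 0 0 0;-1 0 0.001 -0.085 0 0 0;-1 0 0.001 -0.1 0 0 0;-1 0 0.001 -0.1 0 0 0;-1 0 0.001 -0.1 0 0 0"}}

```text
clock: 5.22
eef_pos: [0.4857, 0.2558, 0.1398]
tool_rot: [0.782, 0.623, -0.001, -0.0]
ft_force: [-0.4, -0.4, -3.5]
grip_width: 0.0152
grasp_force: 60.1
```

Call:
{"name": "step_arm", "arguments": {"targets": "-1 0 0 -0.008 0 0 0;-1 0 0 -0.014 0 0 0;-1 0 0 -0.02 0 0 0;-1 0 0 -0.026 0 0 0;-1 0 0 -0.03 0 0 0;-1 0 0 -0.03 0 0 0"}}

```text
clock: 5.72
eef_pos: [0.4856, 0.2558, 0.1247]
tool_rot: [0.782, 0.623, -0.001, -0.0]
ft_force: [-0.2, 0.3, -3.1]
grip_width: 0.0149
grasp_force: 60.2
```

Call:
{"name": "step_arm", "arguments": {"targets": "-1 0 0 -0.002 0 0 0;-1 0 0 -0.004 0 0 0;-1 0 0 -0.005 0 0 0;-1 0 0 -0.005 0 0 0"}}

```text
clock: 6.05
eef_pos: [0.4859, 0.2561, 0.1242]
tool_rot: [0.782, 0.623, 0.0, -0.0]
ft_force: [-3.5, -0.8, 5.2]
grip_width: 0.0148
grasp_force: 61.3
```

Contact at the expected floor height. Release, then retreat straight up.

Call:
{"name": "step_arm", "arguments": {"targets": "-0.6 0 0 0 0 0 0;-0.3 0 0 0 0 0 0;0 0 0 0 0 0 0;0.3 0 0 0 0 0 0;0.3 0 0 0 0 0 0;0.3 0 0 0 0 0 0"}}

```text
clock: 6.55
eef_pos: [0.4862, 0.256, 0.1227]
tool_rot: [0.782, 0.623, 0.0, 0.0]
ft_force: [0.6, -0.7, -0.5]
grip_width: 0.0554
grasp_force: 0.0
```

Call:
{"name": "step_arm", "arguments": {"targets": "0.3 0 0 0.03 0 0 0;0.3 0 0 0.09 0 0 0;0.3 0 0 0.16 0 0 0;0.3 0 0 0.22 0 0 0;0.3 0 0 0.26 0 0 0;0.3 0 0 0.26 0 0 0;0.3 0 0 0.26 0 0 0"}}

```text
clock: 7.13
eef_pos: [0.4869, 0.2564, 0.2542]
tool_rot: [0.782, 0.623, 0.002, 0.0]
ft_force: [-0.3, -0.5, -0.7]
grip_width: 0.0556
grasp_force: 0.0
```

```bash
python3 - <<'E'
from h import *
print(bot.get_obs()['eef_pos']); a=snap('wrist','w4.png'); b=bot.camera('side')[140:300,260:440]
b=cv2.resize(b,(540,480)); cv2.imwrite('pics/m.png',np.hstack([cv2.resize(a[:400,140:500],(250,480*0+278)),cv2.resize(b,(313,278))])[:,:,::-1])
E
```

```text
[0.48688195 0.25642259 0.25418309]
```

View pics/w4.png

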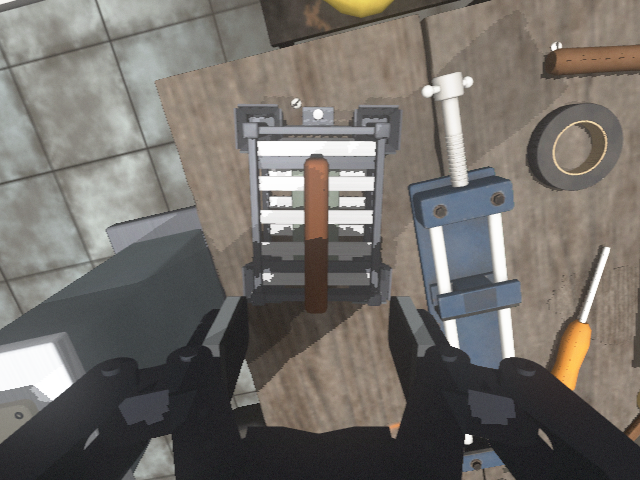

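View pics/m.png

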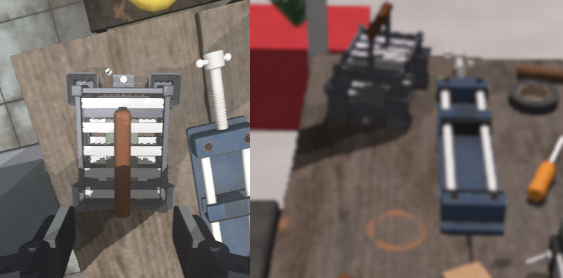

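The tier stands in the cups with its bar straight, (316,157) to (316,312), and its posts symmetric within the cups. One scale check on the height, then hand in.

```bash
python3 - <<'E'
from h import *
a=onz('wrist',316,156,.15);b=onz('wrist',316,312,.15);L=np.linalg.norm(a-b);print((a+b)/2,L)
if abs(L-.1057)<.005: print(bot.job_done())
E
```

```text
[0.48265215 0.25628483 0.15      ] 0.10618948828158654
the job is handed in; nothing more can be done
None
```

The wide tier is in the base frame's four cups, lowered until contact at the expected floor height and released, with the narrow tier never approached. I handed the job in about 7 s into the 48 s limit, and no verdict came back.

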